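Level the paper balance and take off its transit cap

ROBOT

A 7-joint arm with a two-finger parallel gripper is mounted at the origin on the work surface; the furniture and walls round the work are solid. World frame = base frame: x ahead of the robot, y to its left, z up, the work surface at z = 0. Lengths are in m, angles in rad, forces in N, time in s.
With the tool pointing down it reaches from about 0.425 to 0.925 m from the base axis. Payload 6.8 kg.
Tool frame: the origin (TCP) lies midway between the tips of the shut fingers; the grasp point (between the pads) lies 19 mm behind it (grip_point_offset is the z of the grasp point in the tool frame, in m); z points along the fingers, y is the line along which they close (so a half turn about z gives the same grasp; the last joint's range is limited). The gripper opens to 85 mm and grips with 20 to 120 N. Pads are 22 mm wide; open, the fingers measure 114 mm over their backs; the gripper's body (76 mm by 85 mm) begins 54 mm behind the grasp point. The pads swing forward as they close: fully open they stand 13 mm farther back than shut.
Start: joints at [1.197, 0.477, 0.022, 1.555, -0.011, 1.109, -0.083], TCP at [0.177, -0.651, 0.231] pointing down, gripper open.
Joint ranges: [-2.96, 2.96], [-0.34, 2.1], [-1.41, 1.46], [0.24, 2.44], [-1.37, 4.51], [0.17, 1.92], [-2.96, 2.96]. Speed limits (rad/s): [2.39, 2.39, 3.14, 3.14, 3.14, 3.14, 3.14].

INTERFACE

Orientations are given as a rotation vector (axis times angle).
In Python, from bench import get_obs, grab_frame, calibration, hand_in, grip_point_offset gives the robot as it stands.
- The arm moves only by the shell command python3 -m pendant 'ROWS' [OPENING] [FORCE]. ROWS is a JSON object of lists of equal length, an entry for each row: "translation": the shift along the world's x, y, z in units of 25 mm (1.0 is 25 mm), a list of three; "delta_rot": the turn, a rotation vector about the world's x, y, z in units of 5 degrees (1.0 is 5 degrees), a list of three. In form: {"translation": [[dx, dy, dz], ...], "delta_rot": [[rx, ry, rz], ...]}. A call has 1 to 12 rows; each row is the pose to reach, as a shift and turn from the pose commanded when the call began; what a row does not reach only later rows make up. A row lasts 1/8 s, in which the tool goes at most 62.5 mm and 10.7 degrees, less where a joint would pass 70% of its speed; a pose out of reach is approached as far as the arm can. A call with a gripper value outside its range is refused whole. OPENING is the opening, from 0 (shut) to 1 (fully open), set as the call begins (- or left out, the last holds). The fingers move at their own pace and stop on an object; FORCE is the grip in N (left out, the last holds). Time passes only in rows, so rows that repeat a pose let the fingers close. It gives the time, the measured TCP pose, the force, the opening and the grip force at its end, in the units of the state.
- get_obs(): the state, without advancing time (a new reading comes with each control period).
- grab_frame(name): name is "scene" or "side" or "wrist"; returns (picture, depth): 480x640x3 uint8, red, green, blue; 480x640 float32, m along the optical axis (not along the pixel's ray), 0 where there is no reading.
- calibration(name): a dict with "K" (3x3 intrinsics, pixels), "k1" (the pictures are not rectified: a ray, as slopes to the right and down, at radius r is drawn at 1 + k1 r^2 times it, then the intrinsics apply), "rvec" (rotation vector, rad) and "tvec" (3), from world to camera coordinates, as OpenCV has them. Camera axes: x right, y down, z forward; pixel columns grow to the right and rows downward; lengths in m; the calibration is good to about 2 mm. A picture is of the moment at which its call begins: read the wrist's pose just before it. calibration takes no time and is no camera call; for the wrist camera it gives the pose at the moment of the call.
- hand_in(): hands the job in; it is judged then, once.
The state is a dict: "clock": time; "joints": joint angles; "qvel": joint speeds; "tau": joint torques, N m; "tcp_pos": TCP position; "orientation": TCP orientation; "contact_force": force on the tool from outside, world axes, zero at the start; "moment": the same for the moment, N m; "grip_width": finger opening in m; "gripper_force": force on a finger pad.
Only numpy, scipy, OpenCV 4.12 (cv2) and the standard library are available. Lean on these libraries where they do the work, as an engineer would, in place of code of your own. Each camera call takes 0.05 s, during which the arm holds its last target. There are 200 camera calls.

TASK

The paper balance has just been moved. First level it with the screw on its front foot, so that the steel ball rests between the two rings of the level; then unscrew the round black transit cap from the weighing spindle. Nobody noted whether the cap has a right-hand or a left-hand thread, so try gently both ways and never force it, then lift it straight off. Finish still holding the cap upright, at least 5 cm above its seat and straight over the spindle, with the balance still level and the things beside it left alone.

Things in the scene. Friction and masses are not known exactly. Their poses are not given: they have to be found in the camera images.
- balance: Feet of a low white paper balance (housing 150 x 150 mm, deck 60 mm high). Fixed. Origin on the desk; -x is its front (display, levelling screw), +x its back, z up. Axis of the levelling screw: x = -85 mm, y = 0; spindle with the cap: x = +35 mm, y = 0. The ball level, a clear tube along x, lies on the deck at y = -61 mm, x = 12 to 78 mm; its top is 76 mm above the desk.
- housing (a joint): Tilt of the housing about a pin along y above the rear feet (45 mm behind the balance's origin, 20 mm up), rad. 0 is level, negative is front low. Driven only by the levelling screw: 0.015 rad for each rad of screw. It starts 0.025 to 0.051 rad front low.
- level_screw (a joint): Turn of the levelling screw, rad; grows as it is turned clockwise seen from above, which raises the front. 0 is where the housing is level. It starts between -3.4 and -1.7 and stays where it is left (friction about 0.06 N m); stops at -4.5 and 3.
- screw_top (a point): Centre of the top of the levelling screw's knob: fluted, black, diameter 34 mm, its grip 65 to 86 mm above the desk, on an upright 10 mm steel screw. It does not rise or tilt when turned. The brass bush below it stays under 40 mm.
- level_ball (a point): Centre of the 8 mm dark steel ball in the clear, slightly bent tube (bend radius 250 mm); it rolls to the low end. Its offset along the tube is 0.25 m x tilt.
- level_mid (a point): Middle of the tube of the ball level, midway between its two black rings; fixed to the housing. The ball's centre rests here when level. The rings stand 7 mm to either side; the ball is just clear inside both when the balance is level.
- transit_cap: Round ribbed black cap, diameter 47 mm, 28 mm high (hold it 6 to 26 mm above its rim), about 45 g, hollow, starts screwed hand-tight on the neck of the spindle. Origin at the centre of its lower rim, z up along its axis. Inside, two opposite lugs catch under short steep threads of the neck, and it cannot be pulled off while they do. The neck is 20 mm high: 25 mm of straight lift clears it.
- cap_seat (a point): Centre of the cap's seat on the housing, on the spindle axis, about 63 mm above the desk; tilts with the housing, z along the spindle. The screwed-on cap's origin lies here. The thread may be right- or left-hand, equally often; turned the wrong way the cap meets a firm stop within 10 degrees. A grip of 15 to 20 N turns the cap and slips harmlessly at the stop.
- cap_top (a point): Centre of the cap's top face, 28 mm above its rim. Turned the right way from its start the cap is free to lift at 58 to 86 degrees (aim at 72); beyond 90 degrees the lugs catch under the next threads and it must be turned back to 72. It need not be lifted before it is free; while loosening it can rise by 3 mm at most.
- light_box_corner (a point): Obstacle: about the top corner, nearest the robot and the balance, of the big grey light box (250 x 420 mm, 258 mm high, fixed), which reaches from here to the left (+y) and back (+x). Keep arm and gripper clear of it.
- weighing_pan: Bystander: round steel pan, diameter 92 mm, 9 mm high, on the desk; origin at the centre of its underside.
- gauge_block: Bystander: steel block 22 x 56 x 13 mm on the desk; origin at the centre of its underside.
- vial_1: Bystander: small clear vial with a red lid, diameter 26 mm, 52 mm high, on the desk; origin at the centre of its underside.
- tweezers: Bystander: steel tweezers, 120 mm long, on the desk; origin at the centre of its underside.
Mind the look-alikes: they are no part of the job. What is meant by the transit_cap is not green or turquoise, and is the smaller of those in its own colour.

How it is judged:
On the way, in this order (a step that is already met when the one before it is completed fails the run):
1. the balance is level (within 0.009 rad, the ball between the rings) with the cap still on its seat (value of joint housing between -0.009 and 0.009 rad and z of transit_cap in the frame of cap_seat below 0.006 m), for 0.3 s.
2. the cap is unscrewed and lifted off the neck in the fingers (z of transit_cap in the frame of cap_seat above 0.03 m and contact force between the fingers and transit_cap above 0.5 N), for 0.2 s.
At the end, for the whole second after the job is handed in: The balance is level within 0.009 rad; the cap is held by the fingers alone, still and upright within 0.25 rad, its rim 45 to 250 mm above its seat and within 40 mm sideways of the spindle axis (value of joint housing between -0.009 and 0.009 rad and z of transit_cap in the frame of cap_seat between 0.045 and 0.25 m and horizontal distance between transit_cap and cap_seat below 0.04 m and angle between transit_cap's own z axis and vertical below 0.25 rad and contact force between the fingers and transit_cap above 0.5 N and contact force between transit_cap and balance below 0.1 N and linear speed of transit_cap below 0.03 m/s); the arm keeps its last pose, push and grip.
It fails at once if the cap is forced: pressed, wrenched or pulled against the balance with more than 110 N (contact force between transit_cap and balance above 110 N).
It fails at once if a bystander is shifted by more than 25 mm (distance of any of weighing_pan, gauge_block, vial_1, tweezers from where it was at the start of the episode above 0.025 m).
It also fails if it takes over 72 s, if anything falls off the work surface, if the arm or the gripper's body presses on something with over 40 N, if the wrist force passes 120 N, or if a joint passes its speed limit or range.

## Working session

There is one attempt and no reset: what is moved stays moved. The work goes in short steps, Python scripts to look and compute and a shell command to move; the robot and the scene stay as the last step left them, time stands still between calls to the robot, and variables do not carry over. Pictures are saved under pics/ and viewed, at most 10 in all, crops included, and the job is handed in when it is done.

```bash
mkdir -p pics; ls; cat > h.py <<'E'
import numpy as np, cv2
from bench import get_obs, grab_frame, calibration, grip_point_offset
def shot(n):
    c=calibration(n); p,d=grab_frame(n); np.savez(f'/tmp/{n}.npz',p=p,d=d,**{k:np.array(v) for k,v in c.items()}); return p,d,c
def load(n):
    z=np.load(f'/tmp/{n}.npz'); return z['p'],z['d'],{k:z[k] for k in('K','k1','rvec','tvec')}
def ray(c,uv):
    K=np.array(c['K']); q=np.array([(uv[0]-K[0,2])/K[0,0],(uv[1]-K[1,2])/K[1,1]]); s=q.copy()
    for _ in range(20): s=q/(1+float(c['k1'])*(s@s))
    R=cv2.Rodrigues(np.array(c['rvec'],float))[0]; t=np.array(c['tvec'],float).ravel()
    return -R.T@t, R.T@np.array([s[0],s[1],1.])
def onz(c,uv,z):
    o,r=ray(c,uv); return o+r*(z-o[2])/r[2]
def dep(c,uv,d):
    o,r=ray(c,uv); return o+r*d
def proj(c,P):
    R=cv2.Rodrigues(np.array(c['rvec'],float))[0]; x=R@np.array(P,float)+np.array(c['tvec'],float).ravel()
    s=x[:2]/x[2]; s=s*(1+float(c['k1'])*(s@s)); K=np.array(c['K']); return np.array([K[0,0]*s[0]+K[0,2],K[1,1]*s[1]+K[1,2]])
E
python3 - <<'E'
from h import *
print(get_obs(), grip_point_offset)
for n in('scene','side'):
    p,d,c=shot(n); cv2.imwrite(f'pics/{n}0.png',p[:,:,::-1]); o,r=ray(c,(320,240)); print(n,o,r)
E
```

```text
pics
{'clock': 0.0, 'joints': array([ 1.19690891,  0.47780659,  0.02234792,  1.55647465, -0.01150647,
        1.10930307, -0.08308901]), 'qvel': array([-1.95685409e-04,  1.04732052e-03,  4.33869321e-05, -1.25751284e-04,
        7.14953366e-04,  3.02051917e-04,  1.13754465e-03]), 'tau': array([-7.20674848e-05, -5.96435809e+01,  1.60783734e+00, -2.81192797e+01,
        1.24231828e-02,  9.38416051e-03, -1.03941244e-05]), 'tcp_pos': array([ 0.17712345, -0.65071781,  0.23031173]), 'orientation': array([-3.11207967e+00, -4.16062974e-01,  6.00044469e-04]), 'contact_force': array([ 0.61374088, -0.13543055,  0.31969366]), 'moment': array([-0.03533829, -0.0168275 , -0.01477485]), 'gripper_force': 0.0, 'grip_width': 0.08557228021637027} -0.0187
scene [-0.10277318 -0.74471168  1.05374547] [ 0.50271547  0.55209767 -0.66519898]
side [0.14178587 1.05119155 0.75128238] [ 0.34138085 -0.82897098 -0.44311303]
```

View pics/scene0.png

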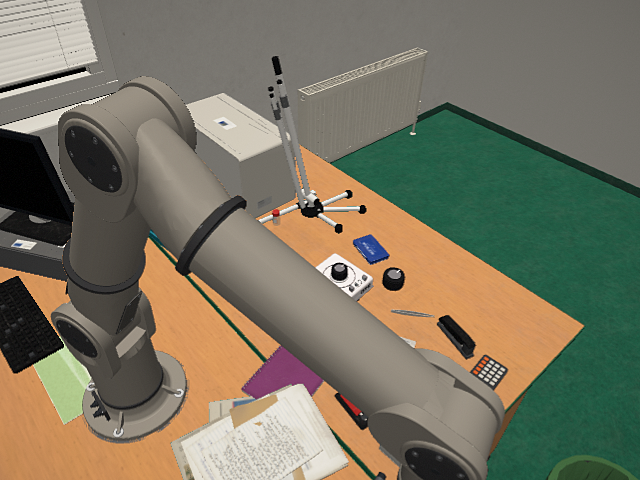

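View pics/side0.png

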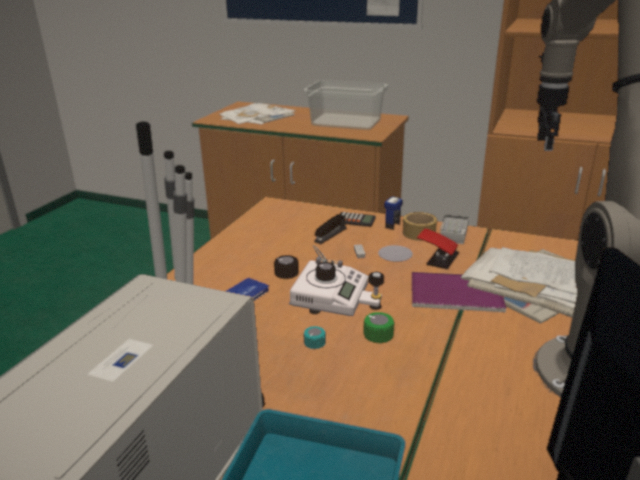

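The side view shows these candidates: a black cap on the balance at (326,270), a larger black cap on the desk at (286,266), a green one at (378,327) and a turquoise one at (314,337). The one at (326,270) fits because it is black, the smaller of the two black ones and on the spindle. The levelling screw is at (376,278). I'll enlarge this area and measure.

```bash
python3 - <<'E'
from h import *
p,d,c=load('side')
g=p.max(2)
crop=p[225:325,250:400]; cv2.imwrite('pics/crop1.png',cv2.resize(crop,None,fx=5,fy=5,interpolation=cv2.INTER_CUBIC)[:,:,::-1])
m=((g<60)*255).astype(np.uint8); n,l,s,ce=cv2.connectedComponentsWithStats(m)
for i in range(1,n):
    if s[i,4]>20 and 180<ce[i,0]<420 and 190<ce[i,1]<350:
        P=dep(c,ce[i],float(np.median(d[l==i]))); print(s[i],ce[i].round(1),P.round(3))
for uv in((326,262),(376,274),(286,258),(395,253),(359,250),(319,253)):
    print(uv,dep(c,uv,float(d[uv[1],uv[0]])).round(3))
E
```

```text
[166 182  42  37 483] [184.1 204.1] [0.674 0.322 0.385]
[386 210  14  18 110] [393.8 218.8] [ 0.548 -0.506  0.029]
[316 215  32  25 343] [331.3 226.2] [ 0.698 -0.386  0.033]
[275 259  23  19 304] [286.  269.1] [ 0.72  -0.127  0.024]
[317 266  18  14 179] [325.2 273.6] [ 0.583 -0.049  0.08 ]
[369 275  14  11 100] [375.7 280.3] [ 0.468 -0.063  0.078]
(326, 262) [ 0.595 -0.085  0.089]
(376, 274) [ 0.472 -0.079  0.085]
(286, 258) [ 0.734 -0.157  0.038]
(395, 253) [ 0.497 -0.338  0.007]
(359, 250) [ 0.587 -0.305  0.016]
(319, 253) [ 0.695 -0.283 -0.002]
```

View pics/crop1.png

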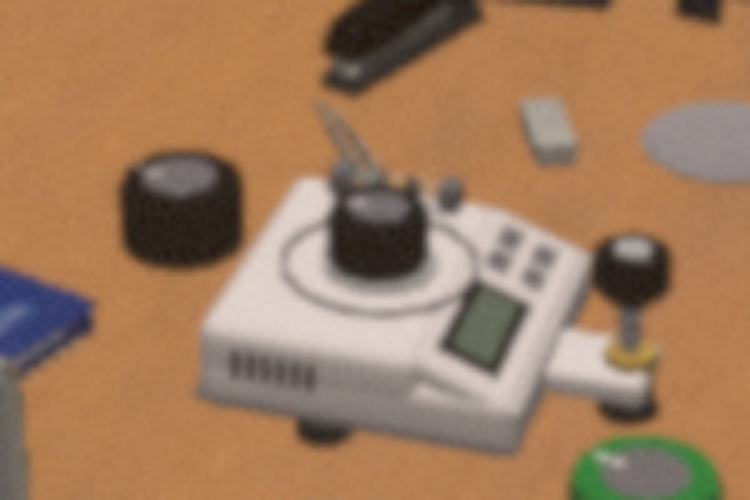

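The crop confirms it: the smaller black cap sits on the spindle at side pixel (326,266) (top face), and the screw knob's top is at (377,274.5). The bigger black one stands on the desk at the left.

```bash
python3 - <<'E'
from h import *
p,d,c=load('side')
a=onz(c,(326,266),.091); s=onz(c,(377,274.3),.086); print(a,s,np.linalg.norm((a-s)[:2]),np.degrees(np.arctan2(*(a-s)[1::-1])))
p,d,c=load('scene')
print(proj(c,a),proj(c,s))
w=calibration('wrist'); o,r=ray(w,(320,240)); print('wrist',o,r,w['K']); 
o=get_obs(); R=cv2.Rodrigues(o['orientation'])[0]; print(R.round(2)); print('cam in tool',R.T@(ray(w,(320,240))[0]-o['tcp_pos']))
E
```

```text
[ 0.58718315 -0.063982    0.091     ] [ 0.46905329 -0.07655185  0.086     ] 0.11879673940163488 6.073818246721955
[337.95664295 267.64291172] [308.27696746 291.91314831]
wrist [ 0.252137   -0.63158575  0.37399213] [-0.3083983  -0.0695715  -0.94885937] [[391.07193932   0.         324.63056869]
 [  0.         391.07193932 235.31346467]
 [  0.           0.           1.        ]]
[[ 0.96  0.26 -0.  ]
 [ 0.26 -0.96  0.  ]
 [-0.   -0.   -1.  ]]
cam in tool [ 0.07738674  0.00093701 -0.1435936 ]
```

```bash
python3 -m pendant '{"translation":[[0.5,0.9,0.2],[1.5,2.6,0.6],[2.7,4.7,1],[3.9,6.8,1.4],[5.1,8.9,1.6],[6.3,11,1.6],[7.5,13.1,1.6],[8.7,15.2,1.6],[9.9,17.3,1.6],[11.1,19.3,1.6],[12.2,21.2,1.6],[12.9,22.4,1.6]],"delta_rot":[[0,0,0],[0,0,-0.3],[0,0,-0.6],[0,0,-0.9],[0,0,-1.2],[0,0,-1.5],[0,0,-1.9],[0,0,-1.9],[0,0,-1.9],[0,0,-1.9],[0,0,-1.9],[0,0,-1.9]]}'
python3 -m pendant '{"translation":[[0,0,0],[0,0,0]],"delta_rot":[[0,0,0],[0,0,0]]}'
python3 - <<'E'
from h import *
o=get_obs(); print(o['clock'],o['joints'].round(3),o['tcp_pos'],o['orientation'])
p,d,c=shot('wrist'); cv2.imwrite('pics/w1.png',p[:,:,::-1])
p,d,c=shot('scene')
E
```

```text
clock: 1.6
tcp_pos: [0.5006, -0.0884, 0.2712]
orientation: [-3.137, -0.162, 0.0]
contact_force: [0.1, -0.6, -0.9]
grip_width: 0.0852
gripper_force: 0.0
clock: 1.85
tcp_pos: [0.4992, -0.0921, 0.2709]
orientation: [3.137, 0.156, -0.002]
contact_force: [-0.4, -0.6, 0.3]
grip_width: 0.0857
gripper_force: 0.0
1.85 [ 0.375  0.186 -0.358  1.881  0.074  1.089 -1.483] [ 0.49922558 -0.09211326  0.27090373] [ 3.13739174e+00  1.55820694e-01 -1.74257797e-03]
```

View pics/w1.png

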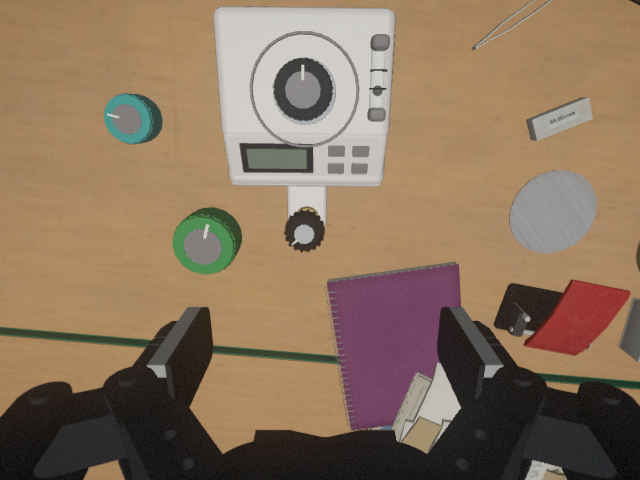

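The wrist view shows the screw knob at about (304,234), the cap at (302,89), and the ball level at x≈377 with the ball around (377,91). I'll measure these and the ball offset.

```bash
cat > lv.py <<'E'
from h import *
def blobs(p,thr,box,mn=15):
    x0,y0,x1,y1=box; m=np.zeros(p.shape[:2],np.uint8); m[y0:y1,x0:x1]=(p.max(2)[y0:y1,x0:x1]<thr)*255
    n,l,s,ce=cv2.connectedComponentsWithStats(m); return [(s[i],ce[i]) for i in range(1,n) if s[i,4]>=mn]
E
python3 - <<'E'
from lv import *
p,d,c=load('wrist')
for uv,z in(((303,88),.091),((304,233),.086)): pass
for box in((265,50,345,130),(280,200,330,255)):
    for s,ce in blobs(p,70,box,200):
        z=.09 if box[1]<100 else .084
        x,y,w,h=s[:4]; print(s,ce,onz(c,ce,z-.004),onz(c,(x+w/2,y+h/2),z-.004))
def top(box,z):
    x0,y0,x1,y1=box; q=p[y0:y1,x0:x1]; g=q.min(2); m=((g>90)).astype(np.uint8); n,l,s,ce=cv2.connectedComponentsWithStats(m)
    for i in range(1,n):
        if s[i,4]>30: print('top',s[i],ce[i]+[x0,y0],onz(c,ce[i]+[x0,y0],z))
top((280,66,327,114),.091); top((288,214,322,250),.086)
for u in(376,377,378,379): print(u,p[30:125,u].max(1))
cv2.imwrite('pics/w1c.png',cv2.resize(p[20:130,340:410],None,fx=5,fy=5,interpolation=cv2.INTER_CUBIC)[:,:,::-1])
E
```

```text
[ 274   58   59   62 1606] [303.29514321  88.85865504] [ 0.5906396  -0.06700998  0.086     ] [ 0.59055155 -0.0671792   0.086     ]
[285 210  39  41 832] [304.93149038 228.43149038] [ 0.47454147 -0.07782222  0.08      ] [ 0.47257742 -0.0776008   0.08      ]
top [   5    0   36   43 1076] [302.36524164  88.99070632] [ 0.59025889 -0.06658015  0.091     ]
top [  3  10  23  22 335] [303.13731343 234.25671642] [ 0.47087393 -0.07683609  0.086     ]
376 [206 206 207 205 127 117 124 132 132 136 135 133 133 134 132 128 116 104
  94  97 110 184 203 202 205 203 203 204 201 205 203 202 203 204 204 204
 204 203 199  90 108 204 205 204 205 207 207 205 204 205 206 207 205 206
 202 178  93  90  63  75  98  94  98  91  91 116 189 206 207 206 206 208
 207 208 206 208 205 179 122 121 132 140 139 139 135 134 133 132 129 118
 109 147 208 210 210]
377 [206 207 206 203 120 116 125 134 134 135 133 132 131 132 129 128 114 105
  94 101 109 186 204 205 205 204 203 206 205 207 204 204 205 206 205 206
 205 205 199  92 104 206 206 206 206 206 207 206 207 207 207 206 208 207
 202 151  95  92  67  78 100 100  96  94
[... 209 characters left out ...]
 102 116 185 205 205 205 204 206 206 207 205 208 206 207 207 205 206
 207 206 201  94 109 206 207 207 208 206 208 207 207 207 207 207 206 207
 204 173  95  91  67  78 106 101  97  94  92 112 186 206 207 207 207 208
 208 207 206 206 205 178 123 123 134 138 138 134 137 131 129 131 128 120
 117 143 209 209 209]
379 [206 206 208 203 120 120 126 133 133 133 132 131 132 128 132 128 119 109
 106 106 119 185 207 206 206 207 206 206 206 208 206 206 207 208 207 207
 207 208 201  96 110 208 207 207 206 207 206 207 207 207 207 207 207 206
 202 173  88  89  66  73  95  94  94  92  96 141 203 205 205 207 206 207
 206 206 205 205 203 176 123 125 134 137 137 137 134 134 132 130 128 124
 118 143 208 210 210]
```

View pics/w1c.png

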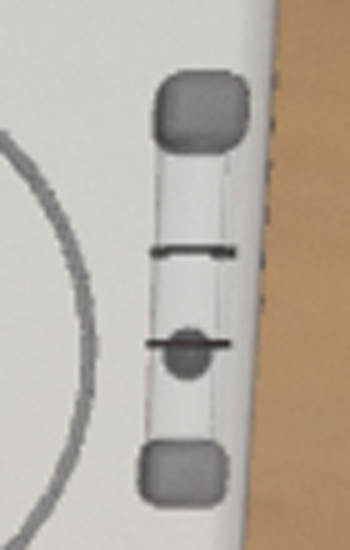

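The ball sits about 8.5 mm toward the front, so the tilt is about -0.034 rad and the screw needs about 2.27 rad (130°) clockwise. The knob is at (0.471,-0.077) and the cap at (0.590,-0.067), 120 mm apart as stated. I'll turn the wrist counter-clockwise first, descend and grip.

```bash
python3 -m pendant '{"translation":[[-0.2,0.1,-0.5],[-0.5,0.3,-1.2],[-0.8,0.4,-2],[-1.1,0.6,-2.8],[-1.13,0.6,-3.5],[-1.13,0.6,-4],[-1.13,0.6,-4.5],[-1.13,0.6,-5],[-1.13,0.6,-5],[-1.13,0.6,-5]],"delta_rot":[[0,0,1],[0,0,2.5],[0,0,4.2],[0,0,6],[0,0,8],[0,0,10],[0,0,11.8],[0,0,12.8],[0,0,13],[0,0,13]]}' 0.7 30
python3 - <<'E'
from h import *
o=get_obs(); R=cv2.Rodrigues(o['orientation'])[0]; print(o['joints'].round(2),o['tcp_pos'],np.degrees(np.arctan2(R[1,0],R[0,0])),R[:,2])
p,d,c=load('side'); print('box corner',onz(c,(257,297),.258))
E
```

```text
clock: 3.2
tcp_pos: [0.4717, -0.077, 0.1467]
orientation: [2.564, 1.815, 0.0]
contact_force: [-0.1, 0.3, -0.0]
grip_width: 0.0598
gripper_force: 0.0
[ 0.47  0.31 -0.52  2.07  0.21  0.81 -0.51] [ 0.47165494 -0.07701368  0.14674741] 70.57770274248162 [ 4.87791111e-04 -3.04850489e-04 -9.99999835e-01]
box corner [0.53905071 0.34965458 0.258     ]
```

```bash
python3 -m pendant '{"translation":[[0,0,-0.5],[0,0,-1.4],[0,0,-2.2],[0,0,-2.9],[0,0,-3.3],[0,0,-3.47],[0,0,-3.47]],"delta_rot":[[0,0,0],[0,0,0],[0,0,0],[0,0,0],[0,0,0],[0,0,0],[0,0,0]]}'
python3 -m pendant '{"translation":[[0,0,0],[0,0,0],[0,0,0],[0,0,0],[0,0,0],[0,0,0]],"delta_rot":[[0,0,0],[0,0,0],[0,0,0],[0,0,0],[0,0,0],[0,0,0]]}' 0 30
```

```text
clock: 4.08
tcp_pos: [0.4717, -0.0763, 0.0596]
orientation: [2.562, 1.818, 0.0]
contact_force: [-0.1, 0.4, -0.1]
grip_width: 0.0595
gripper_force: 0.0
clock: 4.82
tcp_pos: [0.472, -0.0764, 0.0602]
orientation: [2.561, 1.818, 0.001]
contact_force: [-0.7, -0.3, 6.3]
grip_width: 0.0321
gripper_force: 29.6
```

Gripped at 32 mm with small side forces. Now I'll turn clockwise.

```bash
python3 -m pendant '{"translation":[[0,0,0],[0,0,0],[0,0,0],[0,0,0],[0,0,0],[0,0,0],[0,0,0],[0,0,0],[0,0,0],[0,0,0],[0,0,0],[0,0,0]],"delta_rot":[[0,0,-0.6],[0,0,-1.8],[0,0,-3.3],[0,0,-4.8],[0,0,-6.3],[0,0,-7.8],[0,0,-9.3],[0,0,-10.8],[0,0,-12.3],[0,0,-13.6],[0,0,-14.6],[0,0,-15]]}'
python3 -m pendant '{"translation":[[0,0,0],[0,0,0],[0,0,0],[0,0,0],[0,0,0],[0,0,0],[0,0,0],[0,0,0],[0,0,0],[0,0,0]],"delta_rot":[[0,0,-0.6],[0,0,-1.8],[0,0,-3.3],[0,0,-4.8],[0,0,-6.3],[0,0,-7.8],[0,0,-9.3],[0,0,-10.4],[0,0,-11],[0,0,-11]]}'
python3 - <<'E'
from lv import *
o=get_obs(); R=cv2.Rodrigues(o['orientation'])[0]; print(o['joints'].round(2),o['moment'],np.degrees(np.arctan2(R[1,0],R[0,0])))
p,d,c=shot('wrist'); cv2.imwrite('/tmp/w2.png',p[:,:,::-1])
P=[.602,-.128,.072]; uv=proj(c,P); print(uv)
p,d,c=shot('scene'); uv=proj(c,P).astype(int); print(uv); q=p[uv[1]-30:uv[1]+30,uv[0]-40:uv[0]+40]
cv2.imwrite('pics/s2c.png',cv2.resize(q,None,fx=9,fy=9,interpolation=cv2.INTER_CUBIC)[:,:,::-1])
E
```

```text
clock: 6.32
tcp_pos: [0.472, -0.0765, 0.0602]
orientation: [3.139, -0.119, 0.002]
contact_force: [-1.5, -1.1, 6.5]
grip_width: 0.0317
gripper_force: 29.6
clock: 7.58
tcp_pos: [0.472, -0.0765, 0.0602]
orientation: [-2.73, 1.554, -0.002]
contact_force: [-0.8, -0.5, 6.4]
grip_width: 0.032
gripper_force: 29.6
[-0.07  0.41  0.12  2.16 -0.09  0.57 -2.49] [-0.14798401  0.36215812 -0.0541598 ] -59.31479685302302
[34.21264561 -2.77605313]
[357 282]
```

View pics/s2c.png

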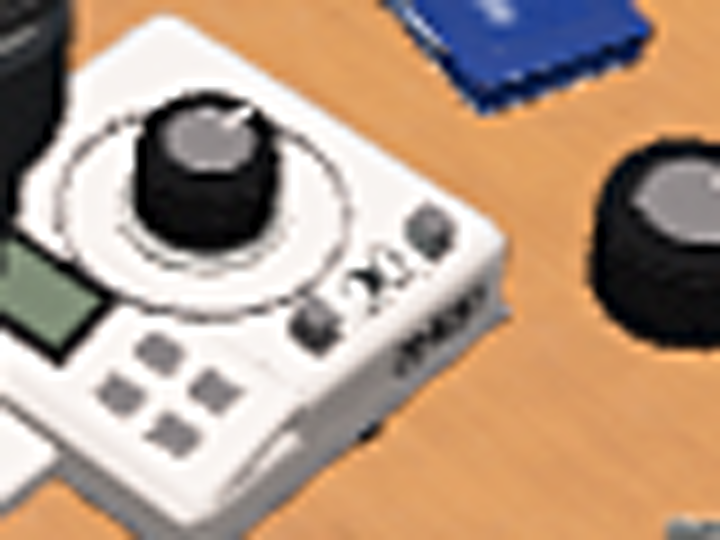

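The ball now appears about midway between the rings. I'll release, lift and check from above on the way to the cap.

```bash
python3 -m pendant '{"translation":[[0,0,0],[0,0,0],[0,0,0],[0,0,0.6],[0,0,1.6],[0,0,2.6],[0,0,3.4],[0,0,3.8]],"delta_rot":[[0,0,0],[0,0,0],[0,0,0],[0,0,0],[0,0,0],[0,0,0],[0,0,0],[0,0,0]]}' 0.78 30
python3 -m pendant '{"translation":[[0.2,0,0.3],[0.5,0,0.8],[0.9,0,1.4],[1.3,0,2],[1.7,0,2.6],[2.1,0,3],[2.3,0,3],[2.3,0,3],[2.3,0,3],[2.3,0,3]],"delta_rot":[[0,0,0.6],[0,0,2],[0,0,3.8],[0,0,5.6],[0,0,7.4],[0,0,9.2],[0,0,11],[0,0,12.5],[0,0,13],[0,0,13]]}'
python3 - <<'E'
from lv import *
p,d,c=shot('wrist'); 
P=[.602,-.128,.072]; uv=proj(c,P).astype(int); print(uv); q=p[max(uv[1]-60,0):uv[1]+60,uv[0]-110:uv[0]+50]
cv2.imwrite('pics/w3c.png',cv2.resize(q,None,fx=5,fy=5,interpolation=cv2.INTER_CUBIC)[:,:,::-1])
E
```

```text
clock: 8.68
tcp_pos: [0.4722, -0.0764, 0.1564]
orientation: [-2.729, 1.553, -0.003]
contact_force: [0.3, -0.3, 0.9]
grip_width: 0.0668
gripper_force: 0.0
clock: 9.93
tcp_pos: [0.5288, -0.0764, 0.2295]
orientation: [3.138, 0.156, -0.001]
contact_force: [0.4, 0.1, 0.3]
grip_width: 0.0666
gripper_force: 0.0
[402 124]
```

View pics/w3c.png

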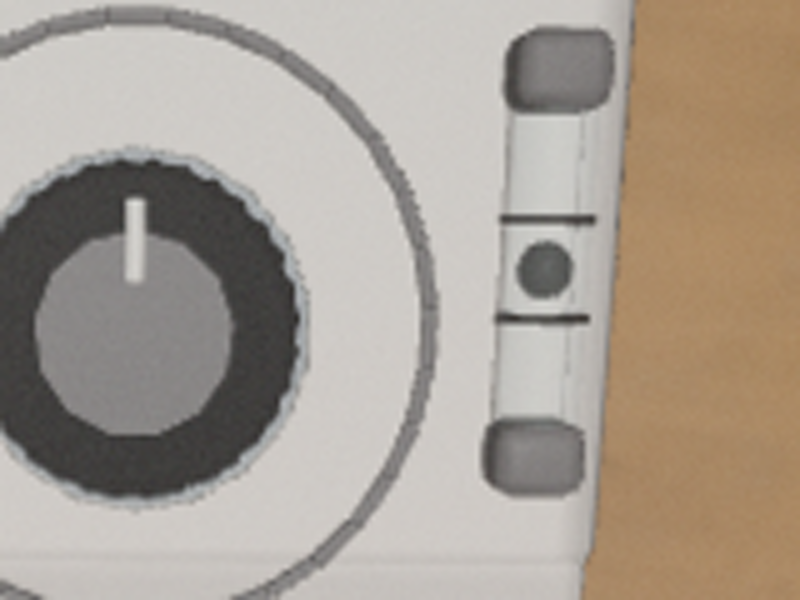

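The ball is centred (269 against a ring midpoint of 268), so the balance is level. Next I'll measure the cap's centre from here.

```bash
python3 - <<'E'
from lv import *
p,d,c=load('wrist'); u,v=proj(c,[.590,-.067,.09]).astype(int)
for s,ce in blobs(p,85,(u-50,max(v-50,0),u+50,v+50),300): print(s,onz(c,(s[0]+s[2]/2,s[1]+s[3]/2),.088))
m=np.zeros(p.shape[:2],np.uint8); m[v-25:v+25,u-25:u+25]=(p[v-25:v+25,u-25:u+25].min(2)>100); n,l,s,ce=cv2.connectedComponentsWithStats(m)
for i in range(1,n):
    if s[i,4]>200: k=ce[i]; b=s[i]; print(b,k,onz(c,k,.091), d[int(k[1]),int(k[0])],dep(c,k,float(d[int(k[1]),int(k[0])])))
print(get_obs()['tcp_pos'])
E
```

```text
[ 286   96   66   67 2076] [ 0.59274958 -0.06686098  0.088     ]
[ 299  108   40   43 1264] [318.2903481  130.08702532] [ 0.59244702 -0.06643609  0.091     ] 0.27093378 [ 0.59253217 -0.06645639  0.09275869]
[ 0.52882362 -0.07637816  0.22948818]
```

```bash
python3 -m pendant '{"translation":[[0.5,0.1,-0.2],[1.4,0.2,-0.6],[2.2,0.35,-1.2],[2.5,0.39,-2],[2.5,0.39,-3],[2.5,0.39,-4],[2.5,0.39,-5],[2.5,0.39,-5.8],[2.5,0.39,-6.3],[2.5,0.39,-6.46],[2.5,0.39,-6.46]],"delta_rot":[[0,0,0],[0,0,0],[0,0,0],[0,0,0],[0,0,0],[0,0,0],[0,0,0],[0,0,0],[0,0,0],[0,0,0],[0,0,0]]}'
python3 -m pendant '{"translation":[[0,0,0],[0,0,0],[0,0,0],[0,0,0],[0,0,0]],"delta_rot":[[0,0,0],[0,0,0],[0,0,0],[0,0,0],[0,0,0]]}' 0 20
python3 -c "
from h import *
o=get_obs(); print(o['joints'].round(2),o['moment'])"
```

```text
clock: 11.35
tcp_pos: [0.5917, -0.0666, 0.0682]
orientation: [3.138, 0.157, 0.0]
contact_force: [0.3, 0.1, -0.1]
grip_width: 0.0665
gripper_force: 0.0
clock: 11.98
tcp_pos: [0.5922, -0.0665, 0.069]
orientation: [3.138, 0.157, 0.002]
contact_force: [-1.9, 0.9, 6.2]
grip_width: 0.0452
gripper_force: 20.8
[ 0.03  0.54 -0.03  1.88  0.02  0.72 -1.48] [0.09096848 0.324586   0.01113552]
```

Held at 45 mm. I'll try counter-clockwise 20° gently first and watch the moment.

```bash
python3 -m pendant '{"translation":[[0,0,0],[0,0,0],[0,0,0],[0,0,0],[0,0,0],[0,0,0]],"delta_rot":[[0,0,0.6],[0,0,1.4],[0,0,2.2],[0,0,3],[0,0,3.6],[0,0,4]]}'
python3 -c "
from h import *
o=get_obs(); print(o['joints'].round(2),o['moment']); R=cv2.Rodrigues(o['orientation'])[0]; print(np.degrees(np.arctan2(R[1,0],R[0,0])))
p,d,c=shot('wrist'); cv2.imwrite('pics/w4.png',p[:,:,::-1])
u,v=proj(c,[.592,-.067,.091]).astype(int);print(u,v)"
```

```text
clock: 12.72
tcp_pos: [0.5938, -0.0644, 0.069]
orientation: [-3.061, -0.7, -0.008]
contact_force: [3.1, 4.2, 3.2]
grip_width: 0.045
gripper_force: 28.0
[ 0.09  0.55 -0.12  1.87  0.09  0.73 -1.19] [ 0.96629255 -0.53886529 -0.6297062 ]
25.77437954108581
326 344
```

Moment z reached -0.63 N·m and the TCP was pushed sideways 2.6 mm, which looks like a stop. I'll go back and try clockwise.

```bash
python3 -m pendant '{"translation":[[0,0,0],[0,0,0],[0,0,0],[0,0,0],[0,0,0],[0,0,0]],"delta_rot":[[0,0,-0.6],[0,0,-1.4],[0,0,-2.2],[0,0,-3],[0,0,-3.7],[0,0,-4]]}'
python3 -c "
from h import *
o=get_obs(); print(o['joints'].round(2),o['moment'])"
python3 -m pendant '{"translation":[[0,0,0],[0,0,0],[0,0,0],[0,0,0],[0,0,0],[0,0,0]],"delta_rot":[[0,0,-0.6],[0,0,-1.4],[0,0,-2.2],[0,0,-3],[0,0,-3.6],[0,0,-4]]}'
python3 -c "
from h import *
o=get_obs(); print(o['joints'].round(2),o['moment']); R=cv2.Rodrigues(o['orientation'])[0]; print(np.degrees(np.arctan2(R[1,0],R[0,0])))"
```

```text
clock: 13.52
tcp_pos: [0.5927, -0.0664, 0.069]
orientation: [3.138, 0.156, 0.004]
contact_force: [-0.8, 1.0, 6.3]
grip_width: 0.045
gripper_force: 28.2
[ 0.03  0.54 -0.03  1.88  0.02  0.72 -1.48] [ 0.12331494 -0.032835    0.07516026]
clock: 14.28
tcp_pos: [0.5926, -0.0667, 0.069]
orientation: [-3.117, 0.392, -0.004]
contact_force: [-0.3, -0.6, 4.9]
grip_width: 0.0454
gripper_force: 28.3
[-0.04  0.54  0.06  1.88 -0.05  0.72 -1.77] [-0.08156094  0.03465559  0.09610324]
-14.324088740328863
```

Clockwise is free (0.10 N·m), so the thread is left-hand. I'll measure the cap's white mark to find its true angle.

```bash
python3 - <<'E'
from h import *
def mark(p,c,ctr=(.592,-.067,.091)):
    u,v=proj(c,ctr).astype(int); q=p[v-70:v+70,u-70:u+70].astype(int)
    m=(q.min(2)>165)&(q.max(2)-q.min(2)<40)
    n,l,s,ce=cv2.connectedComponentsWithStats(m.astype(np.uint8))
    for i in range(1,n):
        if s[i,4]>12:
            P=onz(c,ce[i]+[u-70,v-70],.091)-np.array(ctr)
            if np.hypot(*P[:2])<.024:
                ys,xs=np.where(l==i); Q=np.array([onz(c,(x+u-70,y+v-70),.091)[:2] for x,y in zip(xs,ys)]); vv=np.linalg.svd(Q-Q.mean(0))[2][0]; vv*=np.sign(vv@P[:2]); print(s[i],P.round(4),np.degrees(np.arctan2(P[1],P[0])),np.degrees(np.arctan2(vv[1],vv[0])))
p,d,c=load('wrist'); print('ccw stop'); mark(p,c)
p,d,c=shot('wrist'); print('now'); mark(p,c)
p2=cv2.cvtColor(p,cv2.COLOR_RGB2BGR); cv2.imwrite('pics/w5.png',p2)
E
```

```text
ccw stop
[ 71  28  12  28 169] [0.0112 0.0032 0.    ] 16.077716591473976 13.345556917763806
[  7  85  15  18 101] [-0.0188  0.0148  0.    ] 141.76026124429586 54.36943811120972
[109  84  23  26 166] [-0.002  -0.0223  0.    ] -95.2378628609569 -8.368151733884748
now
[ 75  32  12  28 171] [ 0.0089 -0.0058  0.    ] -32.792345383181505 -26.43504883639904
[ 11  89  19  22 128] [-0.0073  0.0221 -0.    ] 108.33471614999792 18.77523848141931
```

View pics/w5.png

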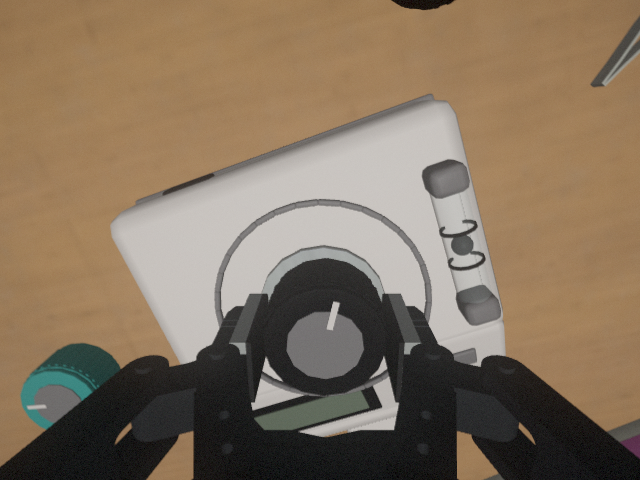

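The mark started near 5.6°, was at 13° at the counter-clockwise stop, and is now at -26°, so the cap has turned 32° clockwise. 40° more gives 72°.

```bash
python3 -m pendant '{"translation":[[0,0,0],[0,0,0],[0,0,0],[0,0,0],[0,0,0],[0,0,0],[0,0,0],[0,0,0],[0,0,0],[0,0,0]],"delta_rot":[[0,0,-0.6],[0,0,-1.5],[0,0,-2.5],[0,0,-3.5],[0,0,-4.5],[0,0,-5.5],[0,0,-6.5],[0,0,-7.4],[0,0,-8],[0,0,-8]]}'
python3 - <<'E'
from h import *
o=get_obs(); print(o['joints'].round(2),o['moment']); R=cv2.Rodrigues(o['orientation'])[0]; print(np.degrees(np.arctan2(R[1,0],R[0,0])))
ctr=(.592,-.067,.091)
p,d,c=shot('wrist'); u,v=proj(c,ctr).astype(int); q=p[v-70:v+30,u-40:u+40].astype(int)
m=(q.min(2)>165)&(q.max(2)-q.min(2)<40); n,l,s,ce=cv2.connectedComponentsWithStats(m.astype(np.uint8))
for i in range(1,n):
    if 60<s[i,4]<400:
        ys,xs=np.where(l==i); Q=np.array([onz(c,(x+u-40,y+v-70),.091)[:2] for x,y in zip(xs,ys)]); vv=np.linalg.svd(Q-Q.mean(0))[2][0]; vv*=np.sign(vv@R[:2,0]); print(s[i],np.degrees(np.arctan2(vv[1],vv[0])))
E
```

```text
clock: 15.58
tcp_pos: [0.5926, -0.0667, 0.069]
orientation: [-2.795, 1.433, -0.003]
contact_force: [-0.3, 0.6, 5.7]
grip_width: 0.0452
gripper_force: 28.3
[-0.18  0.56  0.25  1.89 -0.2   0.72 -2.34] [-0.00281035  0.06958091 -0.10735705]
-54.29760231506342
[ 43  31  13  28 169] -67.08468479099133
```

The mark is at -67°, so the cap has turned about 72°. I'll lift 5 mm gently and check the force.

```bash
python3 -m pendant '{"translation":[[0,0,0.05],[0,0,0.1],[0,0,0.15],[0,0,0.2]],"delta_rot":[[0,0,0],[0,0,0],[0,0,0],[0,0,0]]}'
```

```text
clock: 16.12
tcp_pos: [0.5915, -0.0666, 0.073]
orientation: [2.796, -1.433, -0.0]
contact_force: [1.3, -0.8, -0.5]
grip_width: 0.0449
gripper_force: 27.7
```

It rises free, so I'll lift it off.

```bash
python3 -m pendant '{"translation":[[0,0,0.2],[0,0,0.5],[0,0,0.9],[0,0,1.4],[0,0,1.9],[0,0,2.3],[0,0,2.7],[0,0,2.9],[0,0,3],[0,0,3],[0,0,3]],"delta_rot":[[0,0,0],[0,0,0],[0,0,0],[0,0,0],[0,0,0],[0,0,0],[0,0,0],[0,0,0],[0,0,0],[0,0,0],[0,0,0]]}'
python3 - <<'E'
from h import *
a=shot('scene')[0]; u,v=proj(load('scene')[2],[.59,-.09,.1]).astype(int); A=cv2.resize(a[v-45:v+45,u-40:u+40],(400,450),interpolation=cv2.INTER_CUBIC)
a=shot('side')[0]; u,v=proj(load('side')[2],[.57,-.067,.12]).astype(int); B=cv2.resize(a[v-45:v+45,u-40:u+40],(400,450),interpolation=cv2.INTER_CUBIC)
cv2.imwrite('pics/fin.png',np.hstack([A,B])[:,:,::-1])
E
```

```text
clock: 17.5
tcp_pos: [0.5913, -0.0665, 0.1477]
orientation: [2.795, -1.433, -0.001]
contact_force: [-0.3, 0.3, -0.5]
grip_width: 0.0452
gripper_force: 27.8
```

View pics/fin.png

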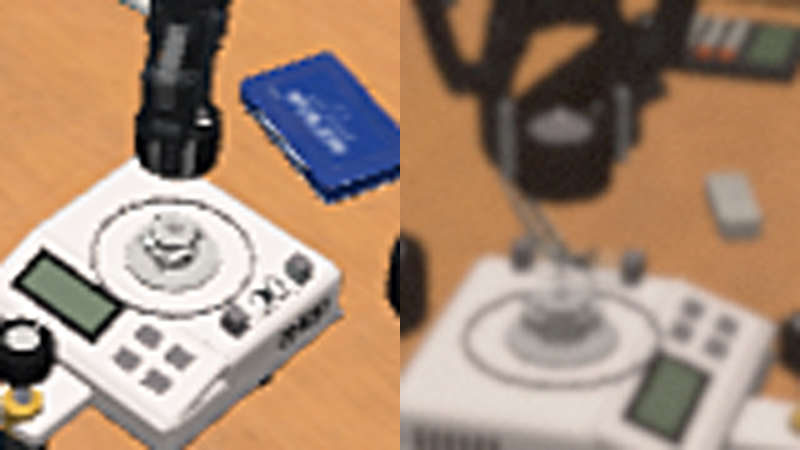

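Both views show the cap upright in the fingers, about 79 mm above its seat and over the bare spindle, with the ball still between the rings.

```bash
python3 -c "
from bench import hand_in
print(hand_in())"
```

```text
the job is handed in; nothing more can be done
None
```

I levelled the balance, unscrewed the cap (it turned off clockwise, so a left-hand thread), lifted it straight off, and handed in with it held upright about 79 mm above its seat; no verdict came back.

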